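Roll the lying jar onto the line

TASK

Two round containers lie on their sides on the dark rolling board, one on each side of the white line across its middle. With your fingertips on top of the larger one, the jar, roll it (no sliding, gripping or lifting, and no pushing low on its side) until it lies still along the white line, centred over it, ready for its label to be photographed. Then take the hand away; leave the smaller pot and the other things where they are.

Things in the scene. Friction and masses are not known exactly. Their poses are not given: they have to be found in the camera images.
- board: flat rolling board, fixed to the desk: dark rubber face 254 x 160 mm, 8 mm high, aluminium edges; a lip 8 mm wide and 14 mm above the desk at each short end (270 mm over the lips). Origin: centre of its underside; x along its length, the direction in which things roll, y across it, z up. Position and yaw vary
- line_mid (a point): middle of the painted white line (4 mm wide, 150 mm long, flat) that runs across the board along the board's y at the middle of its length; the point is on the rubber face, 8 mm above the desk; axes as the board's
- jar: the larger container: screw-top jar, grey body 58 mm in diameter (72 mm long, it rests on this), white lid 55 mm in diameter, 88 mm long in all, about 0.1 kg; lies on the board, its axis within about 0.06 rad of the line's direction. Origin: centre of its base end, on the axis; z runs along the axis from base to lid; y points up at the start and turns as it rolls
- jar_mid (a point): point on the jar's axis halfway along its length, 44 mm from the base (the grey body is centred 36 mm from the base), 37 mm above the desk; the lying jar's top is 66 mm above the desk. It starts 63 to 87 mm from the line, on either side. The jar rolls with slight resistance, hardly slips, and stops within a few mm when let go slowly
- pot: the smaller container: white pot with a blue screw lid, 46 mm long and 43 mm in diameter, lying on its side on the other side of the line, to be left alone. Origin at the centre of its base end, z along its axis to the lid
- pot_mid (a point): point on the pot's axis halfway along its length, about 29 mm above the desk
- pot_small: small brown pot with a black lid, 37 mm in diameter, 40 mm high, standing beyond the board, as seen from the robot; bystander. Origin at the centre of its underside
- vial: glass vial 15 mm in diameter, 51 mm high, standing to the right of the board; bystander. Origin at the centre of its underside
- mug: mug 80 mm in diameter, 94 mm high, standing beyond the board, as seen from the robot; bystander. Origin at the centre of its underside

How it is judged:
On the way:
1. the jar has turned by more than 45 degrees about its axis while still more than 15 mm from the line (rolled, not slid) (angle between jar's own y axis and vertical above 0.8 rad and (x of jar_mid in the frame of line_mid above 0.015 m or x of jar_mid in the frame of line_mid below -0.015 m)), for 0.02 s.
At the end, for the whole second after the job is handed in: The jar lies still on its side on the board, its middle within 7 mm of the white line and within 40 mm of the line's middle point lengthwise, its axis within 0.17 rad (10 degrees) of the line's direction; the smaller pot is within 15 mm of where it lay (x of jar_mid in the frame of line_mid between -0.007 and 0.007 m and y of jar_mid in the frame of line_mid between -0.04 and 0.04 m and angle between the z axis of jar and the y axis of board, either way round below 0.17 rad and height (world z) of jar_mid between 0.032 and 0.042 m and linear speed of jar below 0.01 m/s and distance of pot_mid from where it was at the start of the episode below 0.015 m); the robot touches nothing.
It fails at once if the jar is lifted (its middle more than 10 mm above where it rolls) (height (world z) of jar_mid above 0.047 m).
It fails at once if the fingers touch the jar while reaching down past its top, so as to grip it or push it low on the side (grasp point, between the finger pads, below the height of the jar's top) (contact force between the fingers and jar above 0.5 N and height (world z) of the grasp point below 0.064 m).
It fails at once if the smaller pot is moved by more than 15 mm (distance of pot_mid from where it was at the start of the episode above 0.015 m).
It fails at once if the standing brown pot, the vial or the mug is moved by more than 20 mm (distance of any of pot_small, vial, mug from where it was at the start of the episode above 0.02 m).
It also fails if it takes over 54 s, if anything falls off the work surface, if the arm or the gripper's body presses on something with over 40 N, if the wrist force passes 120 N, or if a joint passes its speed limit or range.

ROBOT

A 6-joint arm with a two-finger parallel gripper is mounted at the origin on a cart in front of the work surface, level with it; the furniture and walls round the work are solid. World frame = base frame: x ahead of the robot, y to its left, z up, the work surface at z = 0. Lengths are in m, angles in rad, forces in N, time in s.
With the tool pointing down it reaches from about 0.35 to 0.95 m from the base axis. Payload 17.4 kg.
Tool frame: the origin (TCP) lies midway between the tips of the shut fingers; the grasp point (between the pads) lies 19 mm behind it; z points along the fingers, y is the line along which they close (so a half turn about z gives the same grasp; the last joint's range is limited). The gripper opens to 93 mm and grips with 3 to 60 N. Pads are 15 mm wide; open, the fingers measure 128 mm over their backs; the gripper's body (75 mm by 188 mm) begins 65 mm behind the grasp point.
Start: joints at [-1.207, 0.116, 1.442, -0, 1.584, -0.038], TCP at [0.264, -0.621, 0.219] pointing down, gripper open.
Joint ranges: [-2.83, 2.83], [-0.83, 2.19], [0.07, 2.5], [-1.14, 4.28], [0.01, 3], [-2.97, 2.97]. Speed limits (rad/s): [1.89, 1.89, 2.22, 3.14, 3.14, 3.14].

INTERFACE

Orientations are given as a unit quaternion [x, y, z, w].
In Python, from rig import env, eyes, workorder gives the robot as it stands. The module is installed in compiled form; this text tells all that it offers. Calls block until the motion is done:
- env.move_ptp(position, orientation): joint-space move of the TCP to a pose.
- env.move_linear(position, rate=0.15, attitude=None): straight line of the TCP; attitude=None keeps the orientation; rate is the mean speed in m/s.
- env.movej(angles): joint-space move.
- env.ungrasp() and env.grasp(): open the fingers fully, or close them until they stop; the grip force is fixed at half the most.
- env.dwell(seconds).
- env.inverse_kinematics(position, orientation): joint angles nearest the present ones, or None.
- env.get_obs(): the state.
- eyes.capture(name): name is "scene" or "side" or "wrist"; returns a dict with "image" (400x640x3 uint8, blue, green, red), "intrinsics" (3x3 intrinsics, pixels), "R" (3x3) and "t" (3): a world point X has camera coordinates R X + t; the wrist camera has in their place "T_tool_cam" (4x4, takes a point from camera to tool coordinates, whose origin is the TCP and whose axes are the flange's). Camera axes: x right, y down, z forward; pixel columns grow to the right and rows downward; lengths in m; the calibration is good to about 2 mm. A picture is of the moment at which its call begins: read the wrist's pose just before it. There is no depth.
A pose or a line that the arm cannot do raises env.Unreachable and nothing moves.
- workorder.finish_job(): hands the job in; it is judged then, once.
The state is a dict: "t": time; "q": joint angles; "joint_vel": joint speeds; "tau": joint torques, N m; "tcp_pos": TCP position; "ee_rot": TCP orientation; "ft_force": force on the tool from outside, world axes, zero at the start; "moment": the same for the moment, N m; "grip_width": finger opening in m; "gripper_force": force on a finger pad.
Only numpy, scipy, OpenCV 4.12 (cv2) and the standard library are available. Lean on these libraries where they do the work, as an engineer would, in place of code of your own. Each camera call takes 0.05 s, during which the arm holds its last target. There are 200 camera calls.

## Working session

There is one attempt and no reset: what is moved stays moved. The work goes in short steps, each a Python script; the robot and the scene stay as the last script left them, time stands still between calls to the robot, and variables do not carry over. Pictures are saved under pics/ and viewed, at most 10 in all, crops included, and the job is handed in when it is done.

```bash
mkdir -p pics
python3 - <<'E'
from rig import env, eyes
import cv2, numpy as np
for n in ("scene","side"):
    c=eyes.capture(n); cv2.imwrite(f"pics/{n}0.png",c["image"])
    np.savez(f"{n}0.npz",**c); print(n,c["intrinsics"].tolist(),(-c["R"].T@c["t"]).round(3),c["R"][2].round(2))
c=eyes.capture("wrist"); print(c["T_tool_cam"].round(3))
o=env.get_obs(); print(o["t"],o["ee_rot"],o["grip_width"])
E
```

```text
scene [[482.1665825877197, 0.0, 323.1114492432329], [0.0, 482.1665825877197, 201.3939996496679], [0.0, 0.0, 1.0]] [0.019 0.901 0.619] [ 0.51 -0.69 -0.52]
side [[392.34976707725093, 0.0, 317.5921357342007], [0.0, 392.34976707725093, 205.98536032448425], [0.0, 0.0, 1.0]] [ 0.284 -0.34   0.688] [ 0.36  0.57 -0.73]
[[-0.    -0.97  -0.242  0.067]
 [ 1.    -0.    -0.     0.001]
 [ 0.    -0.242  0.97  -0.166]
 [ 0.     0.     0.     1.   ]]
0.15 [ 9.79882393e-01  1.99575270e-01 -7.29124949e-05 -4.48950649e-04] 0.09301423014958893
```

View pics/scene0.png

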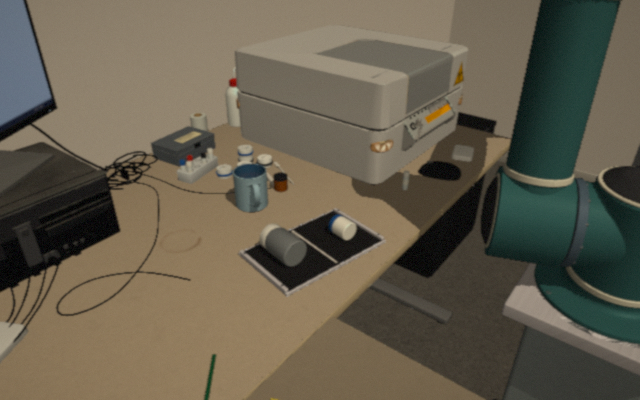

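View pics/side0.png

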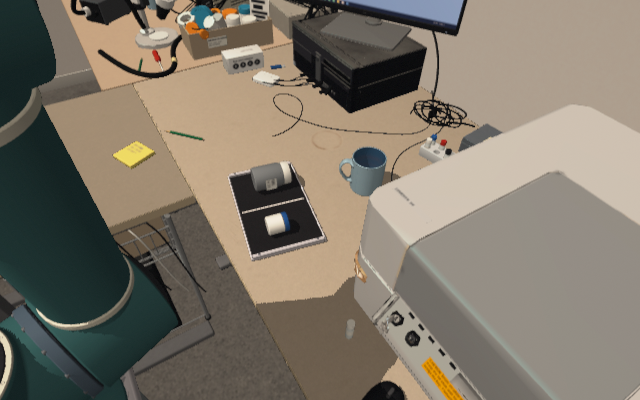

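Both views show the board. In the side view its corners are near (229,175), (289,161), (327,238) and (252,258), and the line runs (242,212)–(302,198). The jar is at about (272,177) on the robot's left, and the pot is at (277,223). In the scene view the jar is at (283,245) and the pot at (342,226). Next I'll get rough positions, then look with the wrist camera.

```bash
cat > h.py <<'E'
import numpy as np, cv2
from scipy.spatial.transform import Rotation as Ro
def ray(c,uv,z):
    "world point at height z on the pixel's ray; c: dict with intrinsics,R,t"
    d=c["R"].T@np.linalg.solve(c["intrinsics"],[uv[0],uv[1],1.]); o=-c["R"].T@c["t"]
    return o+d*(z-o[2])/d[2]
def wrist(env,eyes):
    o=env.get_obs(); c=dict(eyes.capture("wrist")); T=np.eye(4)
    T[:3,:3]=Ro.from_quat(o["ee_rot"]).as_matrix(); T[:3,3]=o["tcp_pos"]
    W=np.linalg.inv(T@c["T_tool_cam"]); c["R"]=W[:3,:3]; c["t"]=W[:3,3]; return c
E
python3 - <<'E'
from h import *
s=dict(np.load("side0.npz")); c=dict(np.load("scene0.npz"))
for p in [(229,175),(289,161),(327,238),(252,258)]: print("side corner",ray(s,p,.01).round(3))
for p in [(242,212),(302,198)]: print("side line",ray(s,p,.008).round(3))
for p in [(306,243),(337,263)]: print("scene line",ray(c,p,.008).round(3))
for p in [(240,253),(289,288),(383,239),(333,211)]: print("scene corner",ray(c,p,.01).round(3))
print("mug",ray(s,(366,190),0).round(3),"vial",ray(s,(350,338),0).round(3))
print("jar",ray(s,(272,177),.037),ray(c,(283,245),.037))
E
```

```text
side corner [0.483 0.394 0.01 ]
side corner [0.639 0.364 0.01 ]
side corner [0.588 0.097 0.01 ]
side corner [0.425 0.132 0.01 ]
side line [0.46  0.263 0.008]
side line [0.602 0.232 0.008]
scene line [0.55  0.246 0.008]
scene line [0.457 0.261 0.008]
scene corner [0.634 0.36  0.01 ]
scene corner [0.484 0.38  0.01 ]
scene corner [0.425 0.134 0.01 ]
scene corner [0.578 0.108 0.01 ]
mug [0.757 0.181 0.   ] vial [ 0.505 -0.113  0.   ]
jar [0.56154155 0.30520978 0.037     ] [0.55756201 0.31099917 0.037     ]
```

Run:
```python
from h import *
from rig import env, eyes
s=dict(np.load("side0.npz")); c=dict(np.load("scene0.npz"))
print("instr",ray(c,(375,183),0).round(3),ray(s,(356,290),0).round(3))
u=np.array([.216,.976,0]);u/=np.linalg.norm(u);x=np.cross(u,[0,0,-1])
q=Ro.from_matrix(np.c_[x,u,[0,0,-1]]).as_quat()
P=np.array([.532,.247,.30])+.048*x
j=env.inverse_kinematics(P,q); print(j)
for a in(-1.207,-.5,.1): 
    print(env.inverse_kinematics([.42*np.cos(a),.42*np.sin(a),.36],env.get_obs()["ee_rot"]))
```

```text
instr [ 0.582 -0.088  0.   ] [ 0.572 -0.037  0.   ]
[ 4.41312534e-01 -1.68132963e-01  1.59000241e+00 -4.44089210e-16
  1.71972321e+00 -9.11682902e-01]
[-1.26771307e+00 -4.41714458e-01  1.70661781e+00 -5.61160249e-05
  1.87759739e+00 -9.87826093e-02]
[-5.61147512e-01 -4.41861754e-01  1.70671811e+00  5.75727582e-04
  1.87746167e+00  6.07973471e-01]
[ 3.86262526e-02 -4.42167651e-01  1.70692636e+00  9.04651762e-04
  1.87712282e+00  1.20784631e+00]
```

Run:
```python
from h import *
from rig import env, eyes
env.movej([-1.207,-.442,1.707,0,1.877,-.1])
env.movej([.441,-.442,1.707,0,1.877,-.91])
env.movej([.4413,-.1681,1.59,0,1.7197,-.9117])
env.dwell(.1)
env.grasp()
c=wrist(env,eyes); np.savez("w0.npz",**c); cv2.imwrite("pics/w0.png",c["image"])
o=env.get_obs(); print(o["t"],o["tcp_pos"],o["ft_force"],o["grip_width"])
```

```text
5.8333 [0.48514878 0.25738122 0.29998551] [-0.26515671 -0.14457678 -0.37810533] 0.00045659197974256714
```

View pics/w0.png

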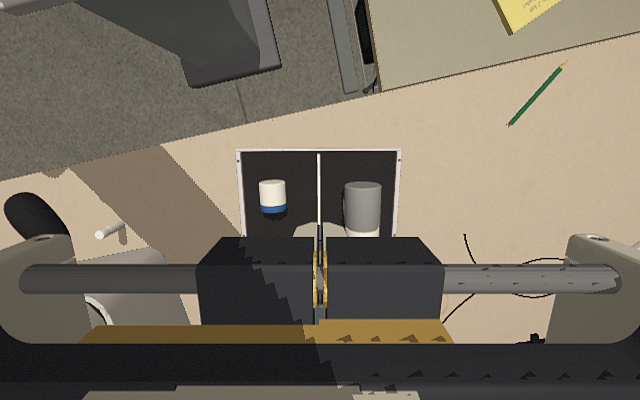

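The wrist view shows the near part of the board, its top edge at row 150 from column 238 to 400. The line is at column 319, the jar at about (363,205) and the pot at (272,195). The fingers hide the far half, so I'll shift outward.

Run:
```python
from h import *
from rig import env, eyes
o=env.get_obs()
env.move_linear([.575,.237,.33],rate=.2); env.dwell(.1)
c=wrist(env,eyes); np.savez("w1.npz",**c); cv2.imwrite("pics/w1.png",cv2.resize(c["image"][60:320,180:480],None,fx=2.6,fy=2.2)if 0 else c["image"])
print(env.get_obs()["t"])
```

```text
6.6167
```

View pics/w1.png

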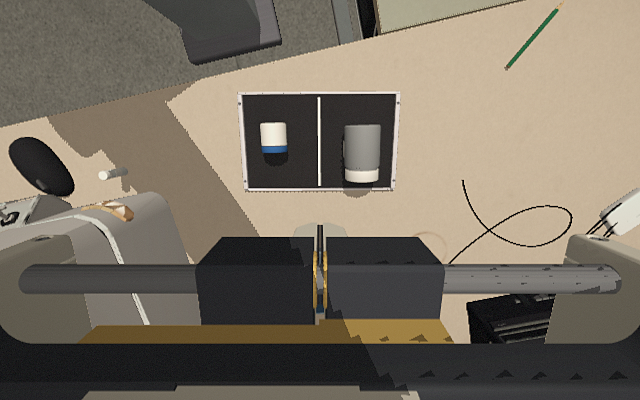

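The whole board is now visible: the line runs from (319,97) to (319,186). The jar's grey body spans columns 343–381 and rows 124–170, with the lid below it to row 183, and the pot is at (273,138). Now I'll measure these.

```bash
cat >> h.py <<'E'
def measure(c):
    "line middle, board x dir (towards +world y), jar body-axis points near robot/far"
    im=c["image"].astype(int); g=im.mean(2); sat=im.max(2)-im.min(2)
    return im,g,sat
E
python3 - <<'E'
from h import *
c=dict(np.load("w1.npz")); im=c["image"].astype(int); g=im.mean(2); sat=im.max(2)-im.min(2)
for r in (110,140,150,175): print(r,g[r,312:327].astype(int),g[r,336:390].astype(int))
print(g[90:102,319].astype(int),g[180:194,319].astype(int),g[118:190,362].astype(int))
E
```

```text
110 [ 46  45  46  46  34  93 247 252 113  28  42  46  43  44  45] [47 53 44 47 47 44 46 45 44 49 45 45 49 51 48 49 45 48 48 48 48 47 48 51
 48 44 47 48 46 47 42 46 46 47 47 48 44 48 50 52 52 49 48 49 44 47 44 46
 46 45 46 45 46 46]
140 [ 48  47  45  46  44  11 251 251 142  43  44  47  49  42  47] [ 48  48  43  46  47  49  25  55  55  82  91 101 109 117 119 125 128 131
 135 139 141 144 144 146 148 148 150 151 151 151 151 148 149 148 147 146
 145 142 140 135 132 125 124 117  63  42  46  47  49  48  44  48  49  44]
150 [ 45  43  49  48  41  14 251 251 143  41  41  46  45  46  47] [ 43  48  47  44  47  39  21  95  84  75  87  97 104 112 119 119 125 129
 130 137 137 136 142 144 145 144 147 148 148 147 148 146 146 147 142 143
 141 139 136 131 129 123 115 110  51  39  44  44  45  47  49  46  45  46]
175 [ 46  42  49  47  41  20 215 251 185  67  33  43  49  43  47] [ 44  45  47  46  44  48  25  22  15 119 135 152 164 177 185 191 198 203
 207 211 214 217 218 222 223 223 224 225 226 224 225 223 222 222 219 217
 213 209 204 199 192 186  97  39  41  46  45  43  47  48  44  45  42  36]
[180 204 240 213  43  19  69 207 255 253 252 252] [251 250 250 250 253 244  19  48 174 222 152 139 189 184] [ 47  47  49  50  42  40  70 136 164 156 155 152 153 153 153 153 152 153
 151 150 152 149 150 149 149 147 149 148 148 145 148 145 147 146 145 144
 146 145 145 144 146 143 143 143 141 141 143 140 140 141 139 137 140 195
 238 230 226 224 223 220 218 217 219 213 141   5  28  27  21  40 114 146]
```

```bash
cat > h2.py <<'E'
from h import *
def jar_line(c, guess=None):
    """blobs brighter than the rubber inside the dark face -> line mid, line dir, jar body-axis ends, grey-body centre"""
    im=c["image"]; g=cv2.cvtColor(im,cv2.COLOR_BGR2GRAY)
    n,L,st,_=cv2.connectedComponentsWithStats((g>60).astype(np.uint8))
    out={}
    for i in range(1,n):
        x,y,w,h,a=st[i]; m=L==i
        if w<9 and 60<h<120:   # the line
            ys=np.arange(y,y+h); wt=np.where(cv2.dilate(m.astype(np.uint8),np.ones((1,5)))>0,np.clip(g.astype(float)-55,0,None),0)
            pts=np.array([[(wt[r]*np.arange(640)).sum()/wt[r].sum(),r] for r in ys[2:-2]])
            k=np.polyfit(pts[:,1],pts[:,0],1)
            A,B=[ray(c,(np.polyval(k,r),r),.008) for r in (ys[0]-.2,ys[-1]+.2)]; out["line"]=(A,B)
        if 30<w<46 and 45<h<80:  # the jar
            rows=[]
            for r in range(y+4,y+h-2):
                cc=np.where(m[r])[0]; rows.append((r,(cc[0]+cc[-1])/2,cc[-1]-cc[0]+1,np.median(g[r,cc[8:-8]])))
            rows=np.array(rows); b=rows[rows[:,3]<175]; k=np.polyfit(b[:-3,0],b[:-3,1],1)
            out["jarpx"]=(x,y,w,h,b[-1,0]); out["jar"]=[ray(c,(np.polyval(k,r),r),.037) for r in (y,b[-1,0])]
            # the body's lid-side shoulder is seen on top (z=.066)
            out["shoulder"]=ray(c,(np.polyval(k,b[-1,0]+.5),b[-1,0]+.5),.066); out["near"]=ray(c,(np.polyval(k,y),y),.066)
    return out
def report(o):
    A,B=o["line"]; M=(A+B)/2; e=(B-A)[:2]; ln=np.linalg.norm(e); e/=ln; u=np.array([-e[1],e[0]])
    print("line mid",M.round(4),"len",ln.round(4),"e(away)",e.round(4),"u(+y side)",u.round(4))
    if "jar" in o:
        a=(o["jar"][1]-o["jar"][0])[:2]; a/=np.linalg.norm(a)
        for k in("shoulder","near"):
            d=o[k][:2]-M[:2]; print(k,o[k].round(4),"x",(d@u).round(4),"y",(d@e).round(4))
        for p in o["jar"]: d=p[:2]-M[:2]; print("axis x",(d@u).round(4),"y",(d@e).round(4))
        print("skew",(a@u).round(4),o["jarpx"])
    return M,e,u
E
python3 - <<'E'
from h2 import *
report(jar_line(dict(np.load("w1.npz"))))
E
```

```text
line mid [0.5325 0.2446 0.008 ] len 0.1516 e(away) [ 0.9774 -0.2116] u(+y side) [0.2116 0.9774]
shoulder [0.5864 0.3007 0.066 ] x 0.0662 y 0.0408
near [0.5176 0.3149 0.066 ] x 0.0656 y -0.0294
axis x 0.0699 y -0.0298
axis x 0.0706 y 0.0443
skew 0.0094 (np.int32(343), np.int32(124), np.int32(38), np.int32(59), np.float64(170.0))
```

Run:
```python
from h2 import *
from rig import eyes
c=eyes.capture("wrist"); K=c["intrinsics"]; Ti=np.linalg.inv(c["T_tool_cam"]); print(K[0,0])
for p in [(0,0,0),(.0075,0,0),(-.0075,0,0),(0,.0175,0),(.0075,.0175,-.03),(0,0,-.019),(0,.0175,-.05)]:
    q=Ti[:3,:3]@p+Ti[:3,3]; print(p,(K@q/q[2])[:2].round(1))
cv2.imwrite("pics/tip.png",cv2.resize(c["image"][210:340,190:450],None,fx=3,fy=3,interpolation=cv2.INTER_NEAREST))
```

```text
277.17721417897656
(0, 0, 0) [320.5 234.8]
(0.0075, 0, 0) [320.5 223.7]
(-0.0075, 0, 0) [320.5 245.7]
(0, 0.0175, 0) [347.9 234.8]
(0.0075, 0.0175, -0.03) [353.9 242.8]
(0, 0, -0.019) [320.7 247.2]
(0, 0.0175, -0.05) [358.6 275.1]
```

View pics/tip.png

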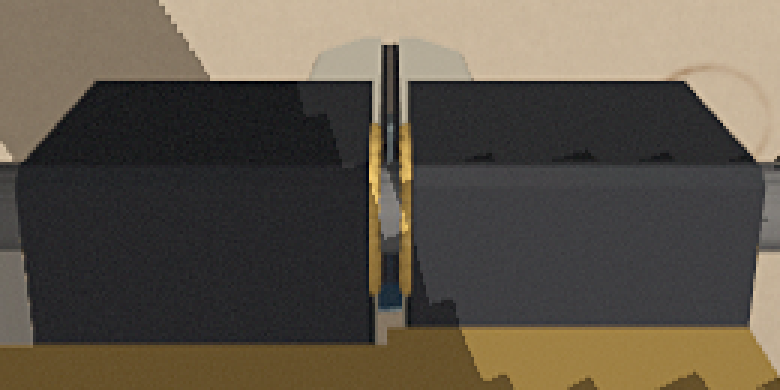

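Measured sizes agree: line length is 151.6 mm against 150 given, body length 70 mm against 72. The jar is at x≈+70 mm with skew ≈0.01. The shut fingertips are about 35 mm wide along the rolling direction. I'll do the first stroke, using force feedback for contact.

```bash
cat > st.py <<'E'
from h2 import *
from rig import env, eyes
M=np.array([.5325,.2446]); e=np.array([.9774,-.2116]); u=np.array([.2116,.9774])
R=Ro.from_matrix(np.c_[np.r_[-e,0],np.r_[u,0],[0,0,-1]]).as_quat()
def P(x,y,z): return np.r_[M+x*u+y*e,z]
def fz(): return env.get_obs()["ft_force"]
def stroke(jx,d,y=.006,F=4.,rate=.05):
    """roll jar at jx by d (signed) with the flat tip centred about the motion"""
    x0=jx-d/2; x1=jx+d+d/2
    env.move_linear(P(x0,y,.085),attitude=R); env.move_linear(P(x0,y,.070),rate=.05); env.dwell(.15); f0=fz()
    z=.070
    while z>.0625:
        z-=.0005; env.move_linear(P(x0,y,z),rate=.02); f=fz()-f0
        if f[2]>F: break
    print("contact z",round(z,4),"f",f.round(1),"tcp",env.get_obs()["tcp_pos"][2].round(4))
    if f[2]<F/2: print("no contact")
    env.move_linear(P(x1,y,z),rate=rate); print("end f",(fz()-f0).round(1)); env.dwell(.2)
    env.move_linear(P(x1,y,.085),rate=.06); print("t",env.get_obs()["t"])
def look():
    env.move_linear([.575,.237,.33],rate=.3,attitude=R); env.dwell(.1); return wrist(env,eyes)
E
python3 - <<'E'
from st import *
env.move_linear(P(.0823,.006,.20),rate=.2,attitude=R)
stroke(.0703,-.022)
c=look(); np.savez("w2.npz",**c); cv2.imwrite("pics/w2.png",c["image"]); print(env.get_obs()["t"]); report(jar_line(c))
E
```

```text
contact z 0.065 f [-2.2 -0.3  4.2] tcp 0.0654
end f [ 2.4 -2.3  6.2]
t 13.3333
14.4667
line mid [0.5331 0.2445 0.008 ] len 0.1528 e(away) [ 0.9777 -0.2102] u(+y side) [0.2102 0.9777]
shoulder [0.5828 0.2801 0.066 ] x 0.0452 y 0.0411
near [0.514 0.293 0.066] x 0.0434 y -0.0289
axis x 0.0463 y -0.0292
axis x 0.0481 y 0.0447
skew 0.0253 (np.int32(328), np.int32(125), np.int32(40), np.int32(59), np.float64(171.0))
```

View pics/w2.png

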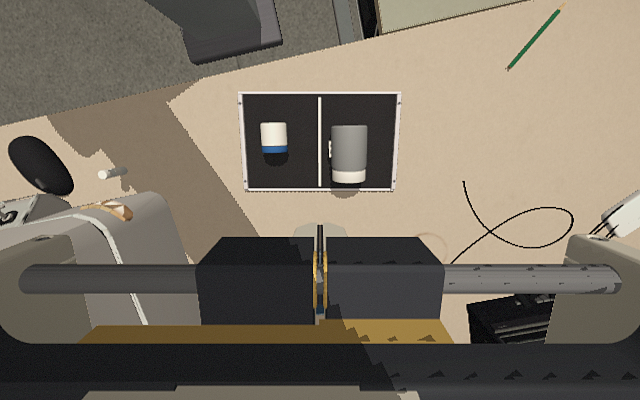

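The jar rolled 22 mm as intended: its body now spans columns 331–367, and its white label shows at (330,149). The pot is unchanged. Two more strokes follow.

Run:
```python
from st import *
stroke(.048,-.023)
stroke(.025,-.024)
c=look(); np.savez("w3.npz",**c); cv2.imwrite("pics/w3.png",cv2.resize(c["image"][80:200,220:420],None,fx=4,fy=4,interpolation=cv2.INTER_NEAREST)); print(env.get_obs()["t"])
g=c["image"].mean(2).astype(int)
for r in (130,135,160,166,175): print(r,g[r,290:350])
```

```text
contact z 0.065 f [-0.3  0.2  4.5] tcp 0.0653
end f [ 2.  -1.8  6. ]
t 21.1667
contact z 0.0645 f [-1.4  1.5  5.1] tcp 0.0651
end f [ 2.6 -0.7  6.4]
t 26.625
27.75
130 [ 45  51  41  47  45  50  45  44  45  46  49  41  91 103 112 118 128 132
 134 139 141 144 145 146 150 151 155 154 154 154 155 157 156 154 153 152
 150 149 147 144 141 139 137 130 128 118 109  98  50  45  49  44  47  46
  50  48  49  43  50  47]
135 [ 47  47  48  49  50  45  45  48  44  49  46  41  88  99 111 118 124 127
 134 136 138 143 144 147 146 151 152 152 153 153 154 153 153 153 151 150
 151 148 143 141 141 137 135 129 125 117 109  96  48  41  44  44  44  47
  47  43  48  46  47  45]
160 [ 50  47  49  45  44  50  46  48  46  45  45  41  48  81  97 104 112 118
 120 127 131 133 133 139 140 140 142 144 144 143 144 145 144 146 144 142
 139 140 137 136 131 129 126 121 116 109 101  70  47  44  49  45  45  48
  42  42  47  48  46  40]
166 [ 52  46  48  44  46  47  51  45  50  47  48  48  34  70  94 101 110 115
 119 123 128 131 133 136 137 140 140 141 141 142 142 143 141 142 141 140
 138 137 136 134 131 129 123 120 116 105 100  68  45  40  44  44  49  43
  49  47  47  46  43  49]
175 [ 45  50  49  44  48  42  48  42  42  47  48  44  43  22 148 165 177 187
 195 202 206 211 215 218 220 223 224 226 226 228 228 229 228 226 226 224
 223 221 218 215 211 208 202 193 183 176 156  59  42  49  47  45  45  49
  46  45  46  47  47  47]
```

View pics/w3.png

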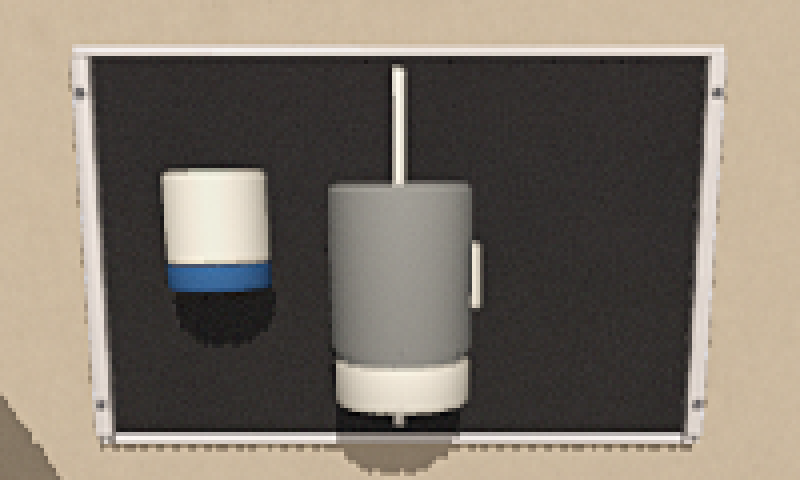

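The picture shows the jar centred on the line: its body spans columns 302–337.5 (middle about 319.7) and the line is at 319.3, so it is off by less than 1 mm. It lies parallel to the line, the pot has not moved, and the hand is clear. I'll hand it in.

Run:
```python
from rig import workorder
print(workorder.finish_job())
```

```text
the job is handed in; nothing more can be done
None
```

I rolled the jar onto the white line in three fingertip strokes; the last picture shows it centred within about 1 mm and parallel to the line, with the smaller pot unmoved and the hand clear. The job is handed in, but no verdict came back.

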